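# Back off the ratchet clamp

## Task

Open the ratchet clamp that holds the small carton: lift the pawl out of the wheel's teeth and fold it right back onto its rest, then wind the crank backward (clockwise seen from above) until the jaw comes up firmly against the rubber-tipped stop screw, and leave it bearing there. Feel for the stop and do not ram it, never force the wheel against the pawl, and do not disturb the carton, the vial or the eraser on the clamp.

Things in the scene. Friction and masses are not known exactly. Their poses are not given: they have to be found in the camera images.
- clamp: the ratchet clamp, an aluminium base plate 176 x 395 x 12 mm fixed to the desk, carrying everything below. Origin: on the vertical wheel axis, at the plate's underside (desk level). Axes: z up; +y from the wheel toward jaw, carton and fence; -y from the wheel toward the pawl; the plate spans x -88 to 88 and y -155 to 240 mm. It stands at various places and yaws
- wheel_turn (a joint): toothed steel wheel with a crank arm, turning about the clamp's z axis; 0 as found (crank toward the clamp's -x), grows as it is wound backward (clockwise from above), rad. Friction takes about 5.5 N at the knob, either way, and holds it where it is left. The jaw meets the stop between 2.2 and 3.1 rad. With the pawl down it locks against winding backward after about 0.03 rad
- wheel: the wheel with its ring of ten saw teeth on the top face, 104 mm across, teeth up to 48 mm and the crank arm up to 62 mm above the desk. Origin on the wheel axis at desk level
- knob_mid (a point): centre of the upright black crank knob: round, 20 mm in diameter, 47 mm high (63 to 110 mm above the desk; this point at 89 mm), 55 mm from the wheel axis; it spins freely on its pin, so it can be held without turning the hand
- pawl_swing (a joint): the pawl, hinged on a level axis along the clamp's x; 0 = down in the teeth, grows as it is lifted and folded outward (toward the clamp's -y), 2.6 rad = fully back on its rest. Gravity only: it falls back if let go before about 1.0 rad and falls onto its rest by itself beyond about 1.4 rad
- pawl: the pawl, a steel lever; its origin is on its hinge axis, 88 mm from the wheel axis; its nose, 7 x 13 x 15 mm below the far end, drops between the teeth
- pawl_hinge (a point): point on the pawl's hinge axis, 88 mm from the wheel axis toward the clamp's -y, 56 mm above the desk, between two bracket cheeks 26 mm wide overall, whose tops are 64 mm above the desk
- pawl_tab (a point): grip point near the top of the pawl's upright finger tab (12 mm along the clamp's x, 14 mm along its y; its top is 16 mm above this point at joint 0; the lever below it is up to 62 mm above the desk). From the hinge: 38 mm toward the wheel and 30 mm up at joint 0; it turns with the pawl
- jaw: moving jaw, a grey plate 94 x 16 x 56 mm on two guide bars, its top 70 mm above the desk, its back face 144 mm from the wheel axis along the clamp's +y when the wheel is at 0; a rack draws it 18 mm toward the wheel for each rad wound backward. Origin on the wheel axis when the wheel is at 0
- carton_mid (a point): centre of the small white carton 150 x 55 x 58 mm that lies loose between jaw and fence (top 80 mm above the desk); leave it there
- vial_mid (a point): centre of a glass vial, 18 mm across, 44 mm tall, standing on the base plate; z is its own axis; leave it standing
- eraser_mid (a point): centre of an eraser 18 x 43 x 11 mm lying on the base plate; leave it there
- stop_block (a point): centre of a steel block 64 mm from the wheel axis along +y, carrying the stop screw for the jaw. The screw's sprung rubber tip gives 1 mm per 7 N; how far it is screwed out differs each time (tip 88 to 104 mm from the axis), unmeasured. Force F at the knob beyond friction presses the tip with about 3 F; firm is over 10 N at the tip, ramming over 35 N (about 16 N in all at the knob)

How it is judged (in metres and radians):
On the way, in this order (a step that is already met when the one before it is completed fails the run):
1. the pawl is folded back onto its rest before the wheel is wound back (value of joint pawl_swing above 2.2 rad and value of joint wheel_turn below 0.1 rad), for 0.1 s.
2. the jaw is pressed firmly against the stop screw (contact force between jaw and clamp above 10 N), for 0.2 s.
At the end, for the whole second after the job is handed in: the pawl lies folded back (joint above 2.2 rad), the jaw still bears on the stop screw with more than 4 N, and the wheel is at rest (contact force between jaw and clamp above 4 N and value of joint pawl_swing above 2.2 rad and velocity of joint wheel_turn between -0.05 and 0.05 rad/s); the robot touches nothing.
It fails at once if the wheel is forced against the pawl (more than 25 N between tooth and nose) (contact force between pawl and wheel above 25 N).
It fails at once if the stop is rammed (more than 35 N) (contact force between jaw and clamp above 35 N).
It fails at once if the carton is shifted more than 15 mm (distance of carton_mid from where it was at the start of the episode above 0.015 m).
It fails at once if the vial is shifted more than 20 mm or tipped (distance of vial_mid from where it was at the start of the episode above 0.02 m or angle between vial_mid's own z axis and vertical above 0.5 rad).
It fails at once if the eraser is shifted more than 20 mm (distance of eraser_mid from where it was at the start of the episode above 0.02 m).
It also fails if it takes over 67 s, if anything falls off the work surface, if the arm or the gripper's body presses on something with over 40 N, if the wrist force passes 120 N, or if a joint passes its speed limit or range.

## Robot

A 6-joint arm with a two-finger parallel gripper is mounted at the origin on a cart in front of the work surface, level with it; the furniture and walls round the work are solid. World frame = base frame: x ahead of the robot, y to its left, z up, the work surface at z = 0. Lengths are in mm, angles in rad, forces in N, time in s.
With the tool pointing down it reaches from about 300 to 850 mm from the base axis. Payload 4.2 kg.
Tool frame: the origin (TCP) lies on the centre line of the jaws, within the pads' length; the fingertips stand 8 mm ahead of it and the grasp point (between the pads) lies 11 mm behind it; z points along the fingers, y is the line along which they close (so a half turn about z gives the same grasp; the last joint's range is limited). The gripper opens to 91 mm and grips with 3 to 60 N. Pads are 32 mm wide; open, the fingers measure 118 mm over their backs; the gripper's body (76 mm by 178 mm) begins 60 mm behind the grasp point.
Start: joints at [-1.201, 0.32, 1.565, -0, 1.257, -0.02], TCP at [218.506, -531.881, 221.976] pointing down, gripper open.
Joint ranges: [-3.11, 3.11], [-0.84, 2.01], [0.21, 2.61], [-1.34, 4.49], [0.05, 2.63], [-2.56, 2.56]. Speed limits (rad/s): [2.57, 2.57, 3.14, 3.14, 3.14, 3.14].

## Interface

Orientations are given as a 3x3 rotation matrix whose columns are the frame's x, y, z axes.
In Python, from station import manip gives the robot as it stands.
- The arm moves only by the shell command python3 -m handwheel 'ROWS' [FORCE]. ROWS is JSON, a list of rows, each a list of 7 numbers: the shift along the tool's x, y, z in m, then the turn, a rotation vector about the tool's x, y, z in degrees, then the opening, from 0 (shut) to 1 (fully open). A call has 1 to 5 rows; each row shifts and turns the commanded pose from where the row before left it, along the tool's axes as they then stand; what a row does not reach is not made up. A row lasts 1/10 s, in which the tool goes at most 50 mm and 8.59 degrees, less where a joint would pass 70% of its speed; a pose out of reach is approached as far as the arm can. A call is refused whole if a number of a shift passes 0.05 or a number of a turn 8.59, either way. A call with a gripper value outside its range is refused whole. The fingers move at their own pace and stop on an object; FORCE is the grip in N (left out, the last holds). Time passes only in rows, so rows that do not move let the fingers close. It gives the time, the measured TCP pose, the force, the opening and the grip force at its end, in the units of the state.
- manip.get_state(): the state, without advancing time (a new reading comes with each control period).
- manip.grab_frame(name): name is "scene" or "top"; returns a dict with "image" (480x640x3 uint8, red, green, blue), "K" (3x3 intrinsics, pixels), "pose" (4x4, takes a point from camera to world coordinates). Camera axes: x right, y up, looking along -z (the intrinsics and any distortion apply to the point x, -y, -z); pixel columns grow to the right and rows downward; lengths in mm; the calibration is good to about 2 mm. A picture is of the moment at which its call begins. There is no depth.
- manip.job_done(): hands the job in; it is judged then, once.
Trained networks look in a picture, given as the dict that the camera call returned (one of the last four; its "shot" number tells which), for a name from the list of things; names that differ only in an ending like _2 or _b are one class to them, and where a whole thing is asked for, a point or a joint stands for the part that bears it (a point fixed in the world has none). Each returns a list of dicts, best first, with "conf" (0 to 1); they miss things now and then, are a little off and sometimes report something else, mostly with a low value. They report only what shows in the picture. A call takes as long as a camera call.
- manip.recognise(picture, query): "box" ([left, top, right, bottom] in pixels, round what is visible of it).
- manip.silhouettes(picture, query): "mask" (480x640 bool, what is visible of it) and "box" ([left, top, right, bottom] in pixels, round what is visible of it).
The state is a dict: "time_s": time; "joint_positions": joint angles; "joint_vel": joint speeds; "joint_efforts": joint torques, N m; "tcp_pos": TCP position; "ee_rot": TCP orientation; "ft_force": force on the tool from outside, world axes, zero at the start; "ft_torque": the same for the moment, N m; "finger_gap": finger opening in mm; "grasp_force": force on a finger pad.
Only numpy, scipy, OpenCV 4.12 (cv2) and the standard library are available. Lean on these libraries where they do the work, as an engineer would, in place of code of your own. Each camera call takes 0.05 s, during which the arm holds its last target. There are 200 camera calls.

## Working session

There is one attempt and no reset: what is moved stays moved. The work goes in short steps, Python scripts to look and compute and a shell command to move; the robot and the scene stay as the last step left them, time stands still between calls to the robot, and variables do not carry over. Pictures are saved under pics/ and viewed, at most 10 in all, crops included, and the job is handed in when it is done.

```bash
mkdir -p pics; cat > h.py <<'E'
import numpy as np, cv2
from station import manip
def proj(f,P):
    T=np.linalg.inv(f["pose"]); p=T[:3,:3]@np.asarray(P,float)+T[:3,3]; q=f["K"]@np.array([p[0],-p[1],-p[2]]); return q[:2]/q[2]
def ray(f,uv,z):
    d=np.linalg.inv(f["K"])@np.array([uv[0],uv[1],1.]); d=f["pose"][:3,:3]@np.array([d[0],-d[1],-d[2]]); o=f["pose"][:3,3]
    return o+d*(z-o[2])/d[2]
def save(f,n): cv2.imwrite("pics/"+n,np.ascontiguousarray(f["image"][:,:,::-1]))
E
python3 - <<'E'
from h import *
for n in("top","scene"):
    f=manip.grab_frame(n); save(f,n+"0.png"); print(n,[k for k in f],f["pose"][:3,3].round())
    for q,z in(("clamp",12),("wheel",48),("knob_mid",89),("pawl",60),("pawl_tab",86),("pawl_hinge",60),("jaw",70),("carton_mid",80),("vial_mid",34),("eraser_mid",20),("stop_block",40)):
        for r in manip.recognise(f,q)[:2]:
            b=np.array(r["box"]); c=(b[:2]+b[2:])/2; print(q,round(r["conf"],2),b.round(),ray(f,c,z).round())
E
```

```text
top ['image', 'K', 'pose', 'shot'] [387.  58. 904.]
clamp 0.75 [201. 205. 445. 370.] [489.  69.  12.]
wheel 0.64 [314. 246. 382. 314.] [498.  27.  48.]
knob_mid 0.51 [352. 297. 366. 309.] [457.  10.  89.]
pawl 0.51 [371. 253. 401. 268.] [532. -34.  60.]
pawl 0.29 [203. 204. 449. 368.] [487.  64.  60.]
pawl_hinge 0.77 [200. 207. 446. 369.] [483.  69.  60.]
pawl_hinge 0.38 [368. 254. 399. 269.] [530. -30.  60.]
jaw 0.57 [250. 274. 315. 331.] [456. 134.  70.]
carton_mid 0.77 [209. 263. 272. 362.] [437. 198.  80.]
carton_mid 0.49 [200. 204. 444. 370.] [483.  70.  80.]
vial_mid 0.37 [207. 264. 272. 363.] [438. 208.  34.]
eraser_mid 0.68 [198. 206. 447. 368.] [489.  70.  20.]
stop_block 0.62 [202. 203. 447. 366.] [491.  66.  40.]
stop_block 0.29 [246. 270. 313. 333.] [460. 141.  40.]
scene ['image', 'K', 'pose', 'shot'] [ 29. 392. 652.]
clamp 0.64 [213. 202. 465. 419.] [462. 104.  12.]
wheel 0.9 [329. 239. 407. 289.] [491.  35.  48.]
knob_mid 0.9 [390. 238. 404. 272.] [453.  14.  89.]
pawl 0.93 [379. 210. 405. 246.] [525. -34.  60.]
pawl_tab 0.61 [377. 212. 404. 244.] [505. -12.  86.]
pawl_hinge 0.6 [210. 203. 462. 420.] [431. 129.  60.]
jaw 0.75 [272. 276. 336. 329.] [459. 162.  70.]
carton_mid 0.76 [225. 284. 340. 392.] [416. 217.  80.]
carton_mid 0.23 [213. 199. 464. 420.] [418. 133.  80.]
vial_mid 0.61 [354. 204. 372. 230.] [594. -27.  34.]
eraser_mid 0.91 [351. 319. 375. 347.] [406.  99.  20.]
eraser_mid 0.54 [393. 239. 405. 272.] [502. -34.  20.]
stop_block 0.71 [216. 198. 462. 419.] [447. 114.  40.]
```

View pics/top0.png

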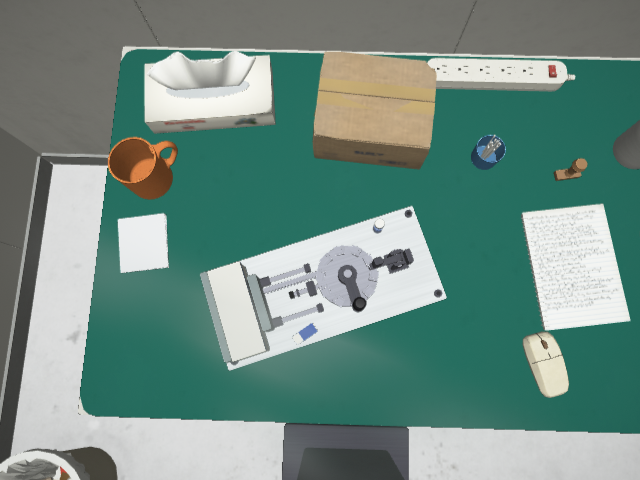

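View pics/scene0.png

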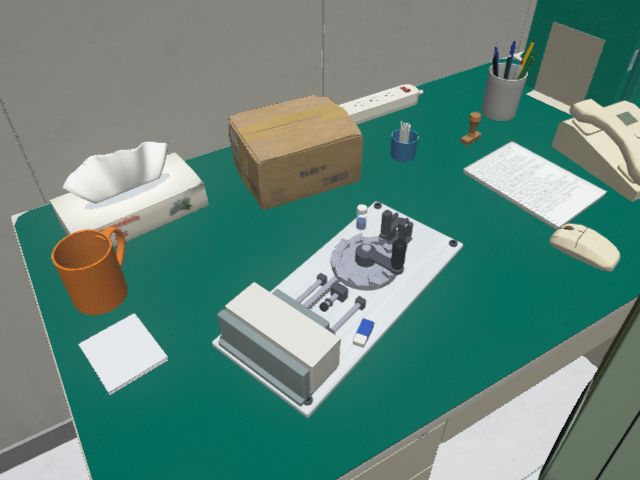

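```bash
cat > fit.py <<'E'
from h import *
from scipy.optimize import least_squares
import json
f=manip.grab_frame("top"); g=manip.grab_frame("scene")
def W(p,c):
    a=p[2]; return np.array([p[0]+np.cos(a)*c[0]-np.sin(a)*c[1],p[1]+np.sin(a)*c[0]+np.cos(a)*c[1],c[2]])
obs=[(f,(413,207),(88,-155,12)),(f,(445.5,297),(-88,-155,12)),(f,(229,370),(-88,240,12)),(f,(348,280),(0,0,36)),(f,(347,273),(0,0,62)),(f,(359,304.5),(-55,0,110)),
(g,(463,243),(-88,-155,12)),(g,(374,203),(88,-155,12)),(g,(308,415),(-88,240,0)),(g,(398.5,239),(-55,0,110))]
r=least_squares(lambda p:np.concatenate([proj(F,W(p,c))-u for F,u,c in obs]),[495,27,.3],loss="soft_l1",x_scale=[10,10,.1])
print(r.x,r.fun.reshape(-1,2).round(1).tolist())
json.dump(list(r.x),open("clamp.json","w"))
p=r.x
for n,F,(x,y,w,h) in(("t",f,(190,190,270,190)),("s",g,(300,190,180,150))):
    im=cv2.resize(np.ascontiguousarray(F["image"][y:y+h,x:x+w,::-1]),None,fx=(s:=700//w if n=="s" else 2.9),fy=s,interpolation=cv2.INTER_CUBIC)
    for c in[(0,-50,102),(0,-50,62),(-13,-88,64),(13,-88,64),(-55,0,110),(-55,0,63),(0,0,62),(88,-155,12),(-88,-155,12),(-88,240,12),(88,240,12),(47,144,70),(-47,144,70)]:
        u=(proj(F,W(p,c))-[x,y])*s; cv2.circle(im,(int(u[0]),int(u[1])),3,(0,0,255),1)
    cv2.imwrite(f"pics/fit_{n}.png",im); print(im.shape)
for n,c in dict(tab=(0,-50,86),knob=(-55,0,89),hinge=(0,-88,56)).items(): print(n,W(p,c).round(1))
for q,F,z in(("vial_mid",g,34),("eraser_mid",g,18)):
    b=np.array(manip.recognise(F,q)[0]["box"]); w=ray(F,(b[:2]+b[2:])/2,z); d=w[:2]-p[:2]; c,s=np.cos(p[2]),np.sin(p[2]); print(q,w.round(),"clamp frame",(c*d[0]+s*d[1]).round(),(-s*d[0]+c*d[1]).round())
print(manip.get_state())
E
python3 fit.py
```

```text
[5.08086822e+02 2.89574869e+01 3.45864297e-01] [[-0.6, -2.6], [2.0, 0.6], [-0.9, 0.8], [-1.1, -4.5], [0.5, 0.3], [1.1, -1.9], [0.1, -0.5], [1.0, -3.9], [-1.0, 3.9], [0.7, 2.6]]
(551, 783, 3)
(450, 540, 3)
tab [525.  -18.1  86. ]
knob [456.3  10.3  89. ]
hinge [537.9 -53.8  56. ]
vial_mid [594. -30.  34.] clamp frame 61.0 -84.0
eraser_mid [405.  97.  18.] clamp frame -74.0 99.0
{'time_s': 1.4, 'joint_positions': array([-1.20101618e+00,  3.19548370e-01,  1.56447282e+00, -1.79823318e-05,
        1.25740666e+00, -1.99818785e-02]), 'joint_vel': array([ 0.0006585 , -0.00021183,  0.00015643,  0.00228942,  0.00108292,
       -0.0001739 ]), 'joint_efforts': array([-2.16038643e-03, -4.12358093e+01, -2.32224387e+01,  7.26532051e-02,
        3.77576484e-02, -8.63570069e-07]), 'tcp_pos': array([ 218.49475106, -531.892767  ,  222.01619611]), 'ee_rot': array([[ 9.24997404e-01,  3.79973421e-01,  4.36084227e-05],
       [ 3.79973423e-01, -9.24997390e-01, -1.59838424e-04],
       [-2.03966757e-05,  1.64420169e-04, -9.99999986e-01]]), 'ft_force': array([-0.57412649,  0.14874919, -0.68792649]), 'ft_torque': array([ 0.05964024, -0.01449568,  0.03178476]), 'grasp_force': 0.0, 'finger_gap': 91.14863576965124}
```

View pics/fit_s.png

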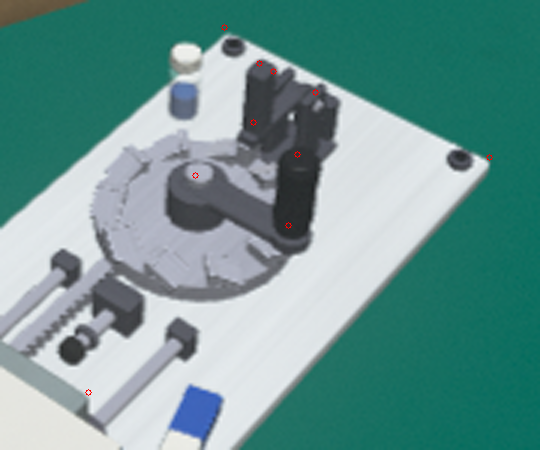

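View pics/fit_t.png

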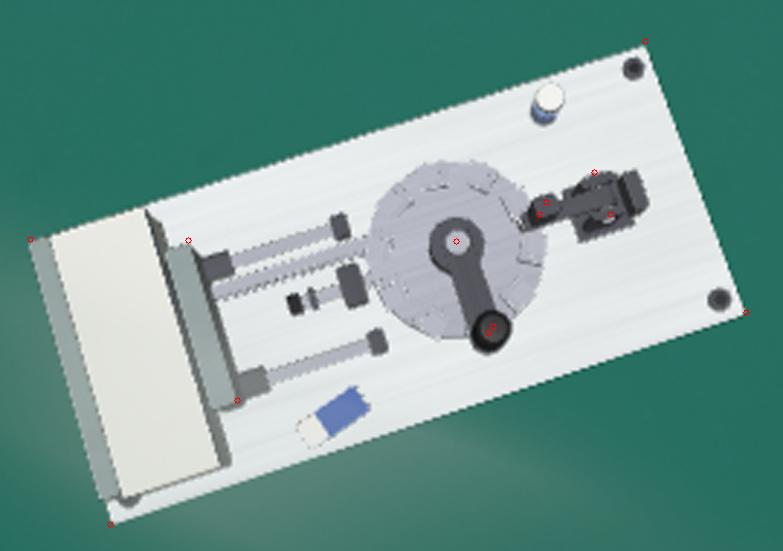

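The fit holds to about 2 mm. The clamp is at (508, 29) with yaw 0.346. The vial (crop 550,105) and eraser (335,415) lie well clear of the path. I'll push the tab back with closed fingers, with the tool axes aligned to the clamp.

```bash
cat > go.py <<'E'
from h import *
import json,sys
from scipy.spatial.transform import Rotation as R
p=json.load(open("clamp.json")); c,s=np.cos(p[2]),np.sin(p[2])
C=np.array([[c,-s,0],[s,c,0],[0,0,1]]); o=np.array([p[0],p[1],0])
st=manip.get_state(); E=st["ee_rot"]; t=st["tcp_pos"]
print("t",round(st["time_s"],2),"clampTCP",(C.T@(t-o)).round(1),"forceC",(C.T@st["ft_force"]).round(1),"gap",round(st["finger_gap"],1),"grip",round(st["grasp_force"],1))
if len(sys.argv)>1:
    g=o+C@np.array(list(map(float,sys.argv[1:4]))); want=C@np.diag([1,-1,-1.])
    print("tool shift mm",(E.T@(g-t)).round(1),"turn deg",R.from_matrix(E.T@want).as_rotvec(degrees=True).round(2), "j",st["joint_positions"].round(2))
E
python3 go.py 0 -18 150
```

```text
t 1.4 clampTCP [-462.6 -429.5  222. ] forceC [-0.5  0.3 -0.7] gap 91.1 grip 0.0
tool shift mm [ 480.2 -390.8   71.9] turn deg [0.01 0.   2.52] j [-1.2   0.32  1.56 -0.    1.26 -0.02]
```

```bash
python3 -m handwheel '[[0.034,-0.028,0,0,0,2.5,0],[0.034,-0.028,0,0,0,0,0],[0.034,-0.028,0,0,0,0,0],[0.034,-0.028,0,0,0,0,0],[0.034,-0.028,0,0,0,0,0]]' 20
python3 -m handwheel '[[0.034,-0.028,0,0,0,0,0],[0.034,-0.028,0,0,0,0,0],[0.034,-0.028,0,0,0,0,0],[0.034,-0.028,0,0,0,0,0],[0.034,-0.028,0,0,0,0,0]]'
python3 go.py 0 -18 150
```

```text
time_s: 1.9
tcp_pos: [329.8, -340.1, 222.1]
ee_rot: [[0.941, 0.339, 0.0], [0.339, -0.941, -0.0], [0.0, 0.001, -1.0]]
ft_force: [0.6, -0.1, -0.3]
finger_gap: 54.0
grasp_force: 0.0
time_s: 2.4
tcp_pos: [442.3, -150.5, 222.2]
ee_rot: [[0.941, 0.339, 0.001], [0.339, -0.941, -0.0], [0.001, 0.001, -1.0]]
ft_force: [1.3, -0.2, -1.2]
finger_gap: 14.0
grasp_force: 0.0
t 2.4 clampTCP [-122.7 -146.6  222.2] forceC [ 1.2 -0.6 -1.2] gap 14.0 grip 0.0
tool shift mm [ 122.7 -128.6   72.2] turn deg [ 0.04 -0.03  0.01] j [-0.35  0.15  1.8  -0.    1.2   0.87]
```

```bash
python3 -m handwheel '[[0.03,-0.032,0,0,0,0,0],[0.031,-0.032,0.01,0,0,0,0],[0.031,-0.032,0.015,0,0,0,0],[0.031,-0.033,0.02,0,0,0,0],[0,0,0.027,0,0,0,0]]'
python3 -m handwheel '[[0,0,0,0,0,0,0],[0,0,0,0,0,0,0]]'
python3 go.py 0 -18 96; python3 -c "
from h import *
f=manip.grab_frame('scene'); cv2.imwrite('pics/a1.png',cv2.resize(np.ascontiguousarray(f['image'][100:300,270:490,::-1]),None,fx=2.5,fy=2.5))"
```

```text
time_s: 2.9
tcp_pos: [516.6, 15.3, 150.2]
ee_rot: [[0.939, 0.344, 0.005], [0.344, -0.939, 0.002], [0.005, 0.0, -1.0]]
ft_force: [0.6, -0.5, -0.2]
finger_gap: 0.3
grasp_force: 0.0
time_s: 3.1
tcp_pos: [513.4, 10.7, 150.1]
ee_rot: [[0.941, 0.339, -0.001], [0.339, -0.941, -0.0], [-0.001, 0.0, -1.0]]
ft_force: [-0.0, -0.7, 0.6]
finger_gap: 0.5
grasp_force: 0.0
t 3.1 clampTCP [ -1.2 -19.  150.1] forceC [-0.2 -0.7  0.6] gap 0.5 grip 0.0
tool shift mm [ 1.2 -1.  54.1] turn deg [0.   0.05 0.02] j [-0.    0.28  1.81 -0.    1.05  1.22]
```

View pics/a1.png

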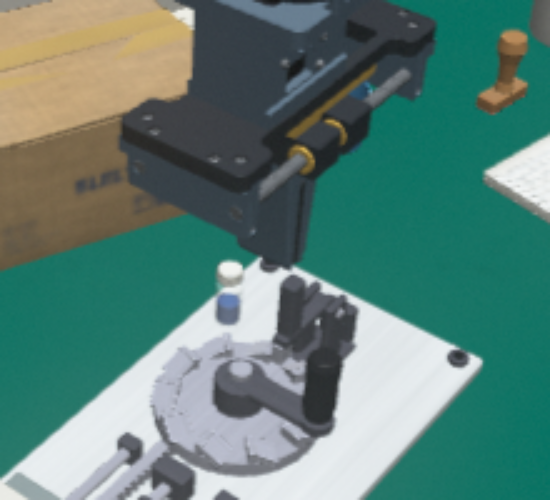

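The gripper (tips near crop 270,265) is above the wheel side of the tab (290,285). I'll descend and sweep toward clamp -y.

```bash
python3 -m handwheel '[[0.001,0,0.028,0,0,0,0],[0,0,0.027,0,0,0,0],[0,0,0,0,0,0,0]]'; python3 go.py
python3 -m handwheel '[[0,0.008,0,0,0,0,0],[0,0.007,-0.001,0,0,0,0],[0,0.006,-0.003,0,0,0,0],[0,0.006,-0.002,0,0,0,0],[0,0.006,-0.001,0,0,0,0]]'; python3 go.py
```

```text
time_s: 3.45
tcp_pos: [512.8, 10.2, 93.7]
ee_rot: [[0.941, 0.338, -0.004], [0.338, -0.941, -0.0], [-0.004, -0.001, -1.0]]
ft_force: [0.7, -0.1, -0.6]
finger_gap: 0.5
grasp_force: 0.0
t 3.45 clampTCP [ -1.9 -19.2  93.7] forceC [ 0.7 -0.3 -0.6] gap 0.5 grip 0.0
time_s: 3.95
tcp_pos: [526.2, -16.5, 107.5]
ee_rot: [[0.942, 0.335, 0.002], [0.335, -0.942, 0.009], [0.005, -0.007, -1.0]]
ft_force: [-13.4, 18.9, 34.9]
finger_gap: 0.9
grasp_force: 16.6
t 3.95 clampTCP [  1.6 -48.9 107.5] forceC [-6.2 22.4 34.9] gap 0.9 grip 16.6
```

```bash
python3 -m handwheel '[[0,0,-0.008,0,0,0,0],[0,0,0,0,0,0,0]]'; python3 go.py;  python3 -c "
from h import *
f=manip.grab_frame('scene'); cv2.imwrite('pics/a2.png',cv2.resize(np.ascontiguousarray(f['image'][150:290,320:460,::-1]),None,fx=4,fy=4,interpolation=2))"
```

```text
time_s: 4.15
tcp_pos: [528.0, -20.4, 113.2]
ee_rot: [[0.941, 0.339, 0.007], [0.339, -0.941, -0.0], [0.006, 0.003, -1.0]]
ft_force: [-0.3, 1.1, 2.5]
finger_gap: 0.1
grasp_force: 1.3
t 4.15 clampTCP [  2.  -53.2 113.2] forceC [0.1 1.1 2.5] gap 0.1 grip 1.3
```

View pics/a2.png

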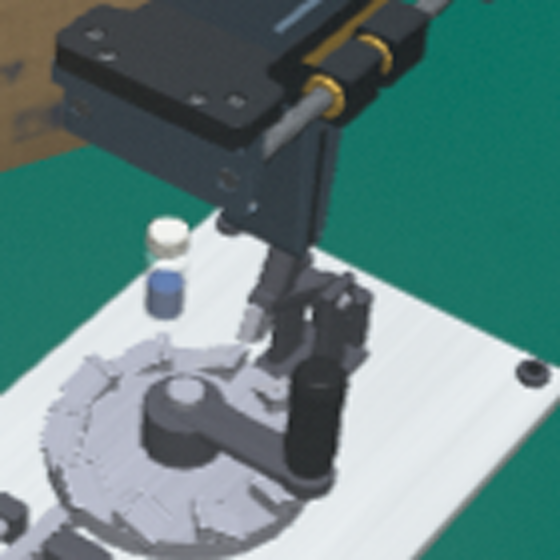

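The pawl is partly lifted, with its nose end rising under the fingers. I'll go slightly higher, push on, and then come back to push it from below.

```bash
python3 -m handwheel '[[0,0.008,-0.002,0,0,0,0],[0,0.008,0,0,0,0,0],[0,0.008,0,0,0,0,0]]'; python3 go.py
python3 -m handwheel '[[0,0.007,0,0,0,0,0],[0,0.006,0,0,0,0,0],[0,0.004,0,0,0,0,0],[0,0,0,0,0,0,0]]'; python3 go.py;  python3 -c "
from h import *
f=manip.grab_frame('scene'); cv2.imwrite('pics/a3.png',cv2.resize(np.ascontiguousarray(f['image'][150:290,320:460,::-1]),None,fx=4,fy=4,interpolation=2))"
```

```text
time_s: 4.5
tcp_pos: [535.6, -42.9, 117.1]
ee_rot: [[0.941, 0.339, 0.005], [0.339, -0.941, -0.0], [0.005, 0.002, -1.0]]
ft_force: [-7.6, 0.0, 32.0]
finger_gap: 0.3
grasp_force: 13.6
t 4.5 clampTCP [  1.5 -76.9 117.1] forceC [-7.1  2.6 32. ] gap 0.3 grip 13.6
time_s: 4.9
tcp_pos: [542.1, -61.9, 114.8]
ee_rot: [[0.94, 0.34, 0.006], [0.34, -0.94, -0.006], [0.004, 0.007, -1.0]]
ft_force: [-2.4, -6.5, 15.5]
finger_gap: 0.9
grasp_force: 6.7
t 4.9 clampTCP [  1.2 -97.  114.8] forceC [-4.5 -5.3 15.5] gap 0.9 grip 6.7
```

View pics/a3.png

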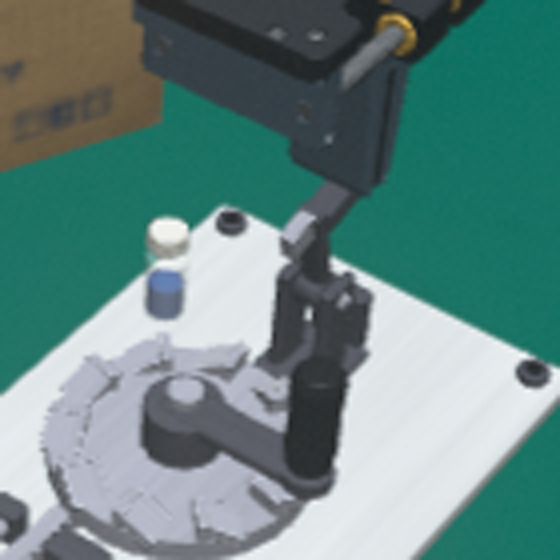

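The pawl stands almost upright, with the nose at crop (300,230). I'll back off up and over, then push it from the wheel side lower down.

```bash
python3 -m handwheel '[[0,0,-0.02,0,0,0,0],[0,-0.03,0,0,0,0,0],[0,-0.037,0,0,0,0,0],[0,0,0,0,0,0,0]]'; python3 go.py;  python3 -c "
from h import *
f=manip.grab_frame('scene'); cv2.imwrite('pics/a4.png',cv2.resize(np.ascontiguousarray(f['image'][150:290,320:460,::-1]),None,fx=4,fy=4,interpolation=2))"
```

```text
time_s: 5.35
tcp_pos: [515.2, 6.5, 131.5]
ee_rot: [[0.94, 0.342, -0.002], [0.342, -0.94, 0.0], [-0.002, -0.001, -1.0]]
ft_force: [0.9, -1.4, -0.8]
finger_gap: 0.5
grasp_force: 0.0
t 5.35 clampTCP [ -0.9 -23.6 131.5] forceC [ 0.4 -1.6 -0.8] gap 0.5 grip 0.0
```

View pics/a4.png

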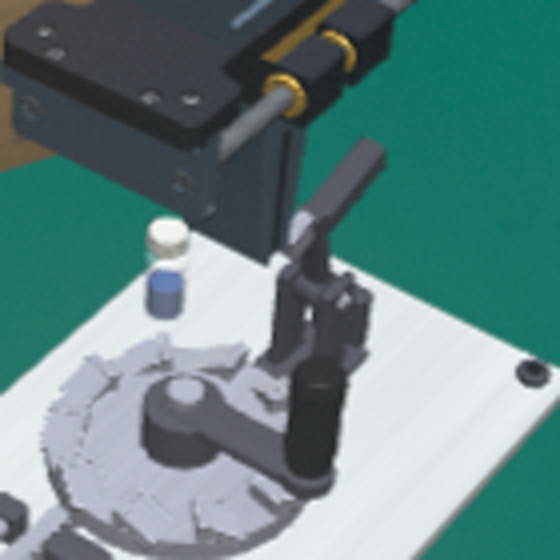

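The pawl stays up by itself. I'll push its nose side back now.

```bash
python3 -m handwheel '[[0,0,0.017,0,0,0,0],[0,0.008,0.017,0,0,0,0],[0,0.01,0,0,0,0,0],[0,0.009,0,0,0,0,0],[0,0.009,0,0,0,0,0]]'; python3 go.py
python3 -m handwheel '[[0,0.009,0,0,0,0,0],[0,0.009,0,0,0,0,0],[0,0.009,0,0,0,0,0],[0,0.009,0,0,0,0,0],[0,0,0,0,0,0,0]]'; python3 go.py;  python3 -c "
from h import *
f=manip.grab_frame('scene'); cv2.imwrite('pics/a5.png',cv2.resize(np.ascontiguousarray(f['image'][150:290,320:460,::-1]),None,fx=4,fy=4,interpolation=2))"
```

```text
time_s: 5.9
tcp_pos: [530.3, -30.7, 98.6]
ee_rot: [[0.941, 0.339, 0.002], [0.339, -0.941, -0.0], [0.001, 0.001, -1.0]]
ft_force: [-0.2, 0.6, -1.2]
finger_gap: 0.5
grasp_force: 0.0
t 5.9 clampTCP [  0.7 -63.6  98.6] forceC [-0.   0.6 -1.2] gap 0.5 grip 0.0
time_s: 6.4
tcp_pos: [541.9, -64.1, 98.0]
ee_rot: [[0.941, 0.338, 0.001], [0.338, -0.941, -0.0], [0.0, 0.001, -1.0]]
ft_force: [-0.5, 0.3, 0.5]
finger_gap: 0.5
grasp_force: 0.0
t 6.4 clampTCP [  0.3 -99.   98. ] forceC [-0.4  0.4  0.5] gap 0.5 grip 0.0
```

View pics/a5.png

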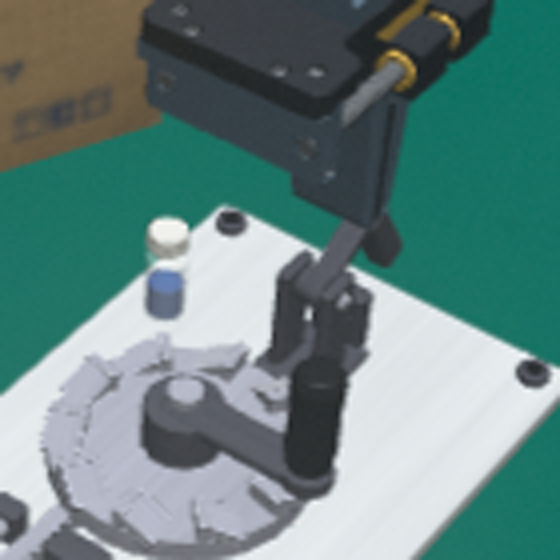

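The pawl has fallen over outward, with the tab down at crop (385,245). I'll raise the gripper, open it and go above the knob.

```bash
python3 -m handwheel '[[0,0,-0.03,0,0,0,0],[0,-0.02,-0.03,0,0,0,0.5],[-0.02,-0.027,0,0,0,0,0.5],[-0.02,-0.027,0,0,0,0,0.5],[-0.016,-0.025,0,0,0,0,0.5]]'; python3 -m handwheel '[[0,0,0,0,0,0,0.5],[0,0,0,0,0,0,0.5],[0,0,0,0,0,0,0.5]]'; python3 go.py -55 0 84; python3 -c "
from h import *
f=manip.grab_frame('scene'); cv2.imwrite('pics/a6.png',cv2.resize(np.ascontiguousarray(f['image'][130:300,310:480,::-1]),None,fx=3.5,fy=3.5,interpolation=2))"
```

```text
time_s: 6.95
tcp_pos: [453.3, 12.0, 158.0]
ee_rot: [[0.941, 0.339, -0.0], [0.339, -0.941, 0.0], [-0.0, -0.0, -1.0]]
ft_force: [0.8, 0.0, -0.1]
finger_gap: 29.4
grasp_force: 0.0
time_s: 7.25
tcp_pos: [456.1, 10.9, 158.2]
ee_rot: [[0.941, 0.339, 0.001], [0.339, -0.941, -0.0], [0.001, 0.001, -1.0]]
ft_force: [-0.8, -0.4, -0.2]
finger_gap: 45.7
grasp_force: 0.0
t 7.25 clampTCP [-55.1   0.6 158.2] forceC [-0.9 -0.1 -0.2] gap 45.7 grip 0.0
tool shift mm [-0.   0.6 74.2] turn deg [ 0.04 -0.07  0.02] j [-0.    0.19  1.92 -0.    1.03  1.22]
```

View pics/a6.png

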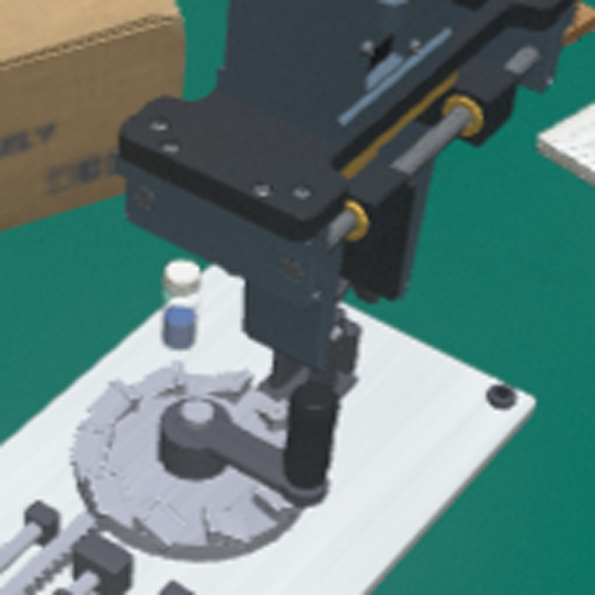

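```bash
python3 -m handwheel '[[0,0,0.025,0,0,0,0.5],[0,0,0.025,0,0,0,0.5],[0,0,0.024,0,0,0,0.5],[0,0,0,0,0,0,0.5]]'; python3 go.py; python3 -m handwheel '[[0,0,0,0,0,0,0],[0,0,0,0,0,0,0],[0,0,0,0,0,0,0],[0,0,0,0,0,0,0],[0,0,0,0,0,0,0]]' 20; python3 go.py
```

```text
time_s: 7.7
tcp_pos: [453.4, 10.6, 81.3]
ee_rot: [[0.941, 0.339, -0.007], [0.339, -0.941, -0.0], [-0.006, -0.002, -1.0]]
ft_force: [-1.3, -0.1, 0.9]
finger_gap: 45.6
grasp_force: 0.0
t 7.7 clampTCP [-57.7   1.2  81.3] forceC [-1.2  0.4  0.9] gap 45.6 grip 0.0
time_s: 8.2
tcp_pos: [455.7, 11.5, 85.0]
ee_rot: [[0.941, 0.339, 0.002], [0.339, -0.941, 0.001], [0.002, -0.0, -1.0]]
ft_force: [-0.9, 2.6, 5.7]
finger_gap: 19.3
grasp_force: 20.0
t 8.2 clampTCP [-55.2   1.3  85. ] forceC [0.1 2.7 5.7] gap 19.3 grip 20.0
```

```bash
python3 -m handwheel '[[0.0006,-0.0082,0,0,0,0,0],[0.0019,-0.0081,0,0,0,0,0],[0.003,-0.0076,0,0,0,0,0],[0.0041,-0.0072,0,0,0,0,0],[0.0052,-0.0064,0,0,0,0,0]]'; python3 go.py
```

```text
time_s: 8.7
tcp_pos: [455.8, 50.1, 84.9]
ee_rot: [[0.94, 0.341, -0.0], [0.341, -0.94, -0.003], [-0.002, 0.003, -1.0]]
ft_force: [-3.4, -5.6, 8.7]
finger_gap: 19.4
grasp_force: 20.0
t 8.7 clampTCP [-42.   37.6  84.9] forceC [-5.1 -4.1  8.7] gap 19.4 grip 20.0
```

```bash
python3 -m handwheel '[[0.006,-0.0056,0,0,0,0,0],[0.0068,-0.0046,0,0,0,0,0],[0.0075,-0.0036,0,0,0,0,0],[0.0079,-0.0024,0,0,0,0,0],[0.0081,-0.0012,0,0,0,0,0]]'; python3 go.py; python3 -m handwheel '[[0.0083,0.0001,0,0,0,0,0],[0.0081,0.0012,0,0,0,0,0],[0.0079,0.0025,0,0,0,0,0]]'; python3 go.py
```

```text
time_s: 9.2
tcp_pos: [482.6, 79.8, 84.8]
ee_rot: [[0.941, 0.34, -0.004], [0.34, -0.941, -0.001], [-0.004, -0.0, -1.0]]
ft_force: [-7.9, -0.8, 10.6]
finger_gap: 19.3
grasp_force: 20.0
t 9.2 clampTCP [-6.7 56.5 84.8] forceC [-7.7  1.9 10.6] gap 19.3 grip 20.0
time_s: 9.5
tcp_pos: [507.1, 85.6, 84.9]
ee_rot: [[0.941, 0.339, -0.003], [0.339, -0.941, 0.001], [-0.003, -0.002, -1.0]]
ft_force: [-6.4, 3.5, 9.8]
finger_gap: 19.8
grasp_force: 20.0
t 9.5 clampTCP [18.3 53.6 84.9] forceC [-4.8  5.4  9.8] gap 19.8 grip 20.0
```

```bash
cat >> go.py <<'E'
q=C.T@(t-o); a=np.arctan2(q[1],-q[0]); F=C.T@st["ft_force"]
print("theta %.3f r %.1f tang %.1f rad %.1f"%(a,np.hypot(q[0],q[1]),-(F[0]*np.sin(a)+F[1]*np.cos(a)),-F[0]*np.cos(a)+F[1]*np.sin(a)))
print("next 3mm rows:",[[round((-np.cos(a+k*.055)+np.cos(a+(k-1)*.055))*.055,4),round(-(np.sin(a+k*.055)-np.sin(a+(k-1)*.055))*.055,4)] for k in(1,2,3,4)])
E
python3 -m handwheel '[[0.005,0.0023,0,0,0,0,0],[0.0047,0.0028,0,0,0,0,0]]'; python3 go.py
```

```text
time_s: 9.7
tcp_pos: [518.6, 84.4, 84.9]
ee_rot: [[0.941, 0.339, -0.002], [0.339, -0.941, 0.002], [-0.001, -0.003, -1.0]]
ft_force: [-5.7, 4.9, 8.1]
finger_gap: 19.4
grasp_force: 20.0
t 9.7 clampTCP [28.7 48.6 84.9] forceC [-3.7  6.5  8.1] gap 19.4 grip 20.0
theta 2.104 r 56.4 tang 6.5 rad 3.7
next 3mm rows: [[np.float64(0.0026), np.float64(0.0016)], [np.float64(0.0025), np.float64(0.0017)], [np.float64(0.0024), np.float64(0.0019)], [np.float64(0.0023), np.float64(0.002)]]
```

```bash
python3 -m handwheel '[[0.0026,0.0016,0,0,0,0,0],[0.0025,0.0017,0,0,0,0,0]]' >/dev/null; python3 go.py; python3 -m handwheel '[[0.0024,0.0019,0,0,0,0,0],[0.0023,0.002,0,0,0,0,0]]'>/dev/null; python3 go.py
```

```text
t 9.9 clampTCP [33.8 45.1 84.9] forceC [-2.7  4.6  8.8] gap 19.3 grip 20.0
theta 2.214 r 56.3 tang 4.9 rad 2.0
next 3mm rows: [[np.float64(0.0024), np.float64(0.0019)], [np.float64(0.0023), np.float64(0.002)], [np.float64(0.0021), np.float64(0.0021)], [np.float64(0.002), np.float64(0.0022)]]
t 10.1 clampTCP [37.8 41.6 84.9] forceC [-4.6  7.6 10.5] gap 19.0 grip 20.0
theta 2.308 r 56.2 tang 8.5 rad 2.5
next 3mm rows: [[np.float64(0.0022), np.float64(0.0021)], [np.float64(0.0021), np.float64(0.0022)], [np.float64(0.0019), np.float64(0.0023)], [np.float64(0.0018), np.float64(0.0024)]]
```

```bash
python3 -m handwheel '[[0.0022,0.0021,0,0,0,0,0]]' >/dev/null; python3 go.py|sed -n 1,2p; python3 -m handwheel '[[0,0,0,0,0,0,0]]'>/dev/null; python3 go.py
```

```text
t 10.2 clampTCP [39.5 39.9 84.9] forceC [-6.3  8.5 11. ] gap 18.9 grip 20.0
theta 2.351 r 56.2 tang 10.4 rad 1.6
t 10.3 clampTCP [39.7 39.7 84.9] forceC [-4.8  5.9 10.2] gap 19.5 grip 20.0
theta 2.357 r 56.1 tang 7.5 rad 0.8
next 3mm rows: [[np.float64(0.0021), np.float64(0.0022)], [np.float64(0.002), np.float64(0.0023)], [np.float64(0.0018), np.float64(0.0024)], [np.float64(0.0017), np.float64(0.0025)]]
```

```bash
python3 -m handwheel '[[0.0021,0.0022,0,0,0,0,0]]' >/dev/null; python3 go.py|sed -n 2p; python3 -m handwheel '[[0,0,0,0,0,0,0]]'>/dev/null; python3 go.py;python3 -m handwheel '[[0,0,0,0,0,0,0]]'>/dev/null; python3 go.py|sed -n 2p
```

```text
theta 2.391 r 56.1 tang 11.5 rad 2.3
t 10.5 clampTCP [41.3 38.  84.9] forceC [-5.4  8.9 10.8] gap 19.4 grip 20.0
theta 2.397 r 56.1 tang 10.2 rad 2.0
next 3mm rows: [[np.float64(0.002), np.float64(0.0023)], [np.float64(0.0019), np.float64(0.0024)], [np.float64(0.0017), np.float64(0.0025)], [np.float64(0.0016), np.float64(0.0026)]]
theta 2.398 r 56.1 tang 10.2 rad 1.7
```

```bash
python3 -m handwheel '[[0.0014,0.0016,0,0,0,0,0]]' >/dev/null; python3 go.py|sed -n 2p; python3 -m handwheel '[[0,0,0,0,0,0,0]]'>/dev/null; python3 go.py|sed -n 2p;python3 -m handwheel '[[0,0,0,0,0,0,0],[0,0,0,0,0,0,0]]'>/dev/null; python3 go.py
```

```text
theta 2.420 r 56.1 tang 13.5 rad 2.4
theta 2.425 r 56.1 tang 11.9 rad 2.4
t 11.0 clampTCP [42.3 36.9 84.8] forceC [-5.7  9.7 11.5] gap 19.6 grip 20.0
theta 2.424 r 56.1 tang 11.1 rad 2.1
next 3mm rows: [[np.float64(0.0019), np.float64(0.0023)], [np.float64(0.0018), np.float64(0.0024)], [np.float64(0.0017), np.float64(0.0025)], [np.float64(0.0015), np.float64(0.0026)]]
```

The force rises steadily to about 11.5 N at the knob. That means jaw face ≈100 mm and tip ≈17 N, which matches the given stop geometry. I'll release and go straight up.

```bash
python3 -m handwheel '[[0,0,0,0,0,0,0.5],[0,0,0,0,0,0,0.5],[0,0,0,0,0,0,0.5],[0,0,0,0,0,0,0.5]]' >/dev/null; python3 go.py|head -2; python3 -m handwheel '[[0,0,-0.03,0,0,0,0.5],[0,0,-0.04,0,0,0,0.5],[0,0,-0.05,0,0,0,0.5],[-0.03,0.035,-0.01,0,0,0,0.5],[-0.03,0.035,0,0,0,0,0.5]]'>/dev/null
python3 -m handwheel '[[-0.03,0.035,0,0,0,0,0.5],[-0.03,0.035,0,0,0,0,0.5],[-0.03,0.035,0,0,0,0,0.5],[-0.03,0.035,0,0,0,0,0.5],[-0.03,0.035,0,0,0,0,0.5]]'>/dev/null
python3 go.py|head -2
cat > chk.py <<'E'
from h import *
import json
from scipy.optimize import least_squares
p=json.load(open("clamp.json")); c,s=np.cos(p[2]),np.sin(p[2]); M=np.array([[c,s],[-s,c]])
for n in("scene","top"):
    f=manip.grab_frame(n)
    for q,z in(("knob_mid",89),("pawl",60),("vial_mid",34),("eraser_mid",18),("carton_mid",80),("jaw",70)):
        for r in manip.recognise(f,q)[:1]:
            b=np.array(r["box"]); w=ray(f,(b[:2]+b[2:])/2,z); d=M@(w[:2]-p[:2]); print(n,q,round(r["conf"],2),b.round(),d.round(1), "theta %.2f"%np.arctan2(d[1],-d[0]) if q=="knob_mid" else "")
    # predicted pawl tab/nose end when folded 2.6
    for nm,(ly,lz) in dict(tabtop=(38,46),end=(50,0)).items():
        for t in(0,2.6):
            y=-88+ly*np.cos(t)-lz*np.sin(t); z=56+ly*np.sin(t)+lz*np.cos(t)
            xy=M.T@np.array([0,y])+p[:2]; print("  ",nm,t,proj(f,[*xy,z]).round())
E
python3 chk.py
```

```text
t 11.4 clampTCP [44.7 33.6 83.8] forceC [ 0.2 -0.3 -0. ] gap 45.0 grip 0.0
theta 2.496 r 55.9 tang -0.4 rad -0.0
t 12.4 clampTCP [-166.9 -212.5  214. ] forceC [-0.3 -0.8  0.2] gap 45.9 grip 0.0
theta -0.905 r 270.2 tang 0.2 rad 0.8
scene knob_mid 0.77 [324. 223. 336. 255.] [35.9 38.8] theta 2.32
scene pawl 0.85 [395. 192. 422. 226.] [   0.5 -119.2] 
scene vial_mid 0.57 [357. 204. 369. 229.] [ 62.6 -83. ] 
scene eraser_mid 0.63 [353. 318. 376. 349.] [-73.5  98.5] 
scene carton_mid 0.71 [227. 284. 338. 391.] [-22.3 207.5] 
   tabtop 0 [386. 211.]
   tabtop 2.6 [415. 212.]
   end 0 [380. 238.]
   end 2.6 [414. 195.]
top knob_mid 0.66 [312. 250. 325. 262.] [37.6 37.3] theta 2.36
top pawl 0.79 [392. 241. 434. 264.] [  -1.1 -114.8] 
top eraser_mid 0.61 [295. 324. 317. 345.] [-71.7  96.8] 
top carton_mid 0.9 [208. 266. 272. 361.] [-10.1 184. ] 
top jaw 0.8 [275. 266. 317. 324.] [-8.4 91.5] 
   tabtop 0 [378. 260.]
   tabtop 2.6 [427. 249.]
   end 0 [369. 267.]
   end 2.6 [424. 247.]
```

The pawl is folded, since its detection matches the 2.6 rad prediction, and nothing else moved. The camera leaves the knob angle uncertain after release (about 2.37). So I'll confirm the bearing with a gentle one-sided push, which can't drag the knob back when it retreats.

```bash
python3 -m handwheel '[[0.0234,-0.034,0,0,0,0,0],[0.0234,-0.034,0,0,0,0,0],[0.0234,-0.034,0,0,0,0,0],[0.0234,-0.034,0,0,0,0,0],[0.0234,-0.034,0,0,0,0,0]]'>/dev/null
python3 -m handwheel '[[0.0234,-0.034,0,0,0,0,0],[0.0234,-0.034,0,0,0,0,0],[0.0234,-0.034,0,0,0,0,0],[0,0,0,0,0,-8.5,0],[0,0,0,0,0,-8.5,0]]'>/dev/null
python3 -m handwheel '[[0,0,0,0,0,-8.5,0],[0,0,0,0,0,-8.5,0],[0,0,0,0,0,-8.5,0],[0,0,0,0,0,0,0]]'; python3 go.py 20 59 84
```

```text
time_s: 14.5
tcp_pos: [507.9, 94.0, 213.9]
ee_rot: [[0.464, 0.886, -0.0], [0.886, -0.464, -0.0], [-0.0, -0.0, -1.0]]
ft_force: [-1.0, 0.2, 0.7]
finger_gap: 0.7
grasp_force: 0.0
t 14.5 clampTCP [ 21.8  61.3 213.9] forceC [-0.9  0.5  0.7] gap 0.7 grip 0.0
tool shift mm [ -2.9   0.4 129.9] turn deg [0.000e+00 1.000e-02 4.252e+01] j [ 0.16  0.23  1.71 -0.    1.2   0.64]
theta 1.913 r 65.0 tang 1.0 rad 0.2
next 3mm rows: [[np.float64(0.0028), np.float64(0.0011)], [np.float64(0.0028), np.float64(0.0012)], [np.float64(0.0027), np.float64(0.0014)], [np.float64(0.0026), np.float64(0.0015)]]
```

```bash
python3 -m handwheel '[[-0.003,-0.004,0.03,0,0,0,0],[0,0,0.04,0,0,0,0],[0,0,0.04,0,0,0,0],[0,0,0.019,0,0,0,0],[0,0,0,0,0,0,0]]'>/dev/null; python3 go.py|sed -n 1,2p
for i in 1; do python3 -m handwheel '[[0,0.003,0,0,0,0,0],[0,0.003,0,0,0,0,0]]'>/dev/null; python3 go.py|sed -n 1,2p; done
```

```text
t 15.0 clampTCP [14.7 62.5 82.3] forceC [ 0.1 -0.3  0.3] gap 0.8 grip 0.0
theta 1.802 r 64.2 tang -0.2 rad -0.2
t 15.2 clampTCP [22.5 57.1 86.5] forceC [1.5 0.5 0. ] gap 0.4 grip 0.0
theta 1.946 r 61.4 tang -1.3 rad 1.0
```

```bash
cat > pr.py <<'E'
from h import *
st=manip.get_state(); E=st["ee_rot"]; print("press %.1f side %.1f"%(-(E[:,1]@st["ft_force"]),E[:,0]@st["ft_force"]), "along",round(float(E[:,1]@st["tcp_pos"]),2),round(st["time_s"],2))
E
python3 pr.py
python3 -m handwheel '[[0,0.002,0,0,0,0,0],[0,0,0,0,0,0,0]]'>/dev/null; python3 pr.py
python3 -m handwheel '[[0,0.002,0,0,0,0,0],[0,0,0,0,0,0,0]]'>/dev/null; python3 pr.py
```

```text
press -0.7 side 1.4 along 409.62 15.2
press 0.2 side 0.3 along 411.25 15.4
press 0.2 side -0.9 along 412.27 15.6
```

```bash

python3 -m handwheel '[[0,0.002,0,0,0,0,0],[0,0,0,0,0,0,0]]'>/dev/null; python3 pr.py
python3 -m handwheel '[[0,0.002,0,0,0,0,0],[0,0,0,0,0,0,0]]'>/dev/null; python3 pr.py
```

```text
press 5.6 side -0.1 along 412.38 15.8
press 8.7 side -0.5 along 412.5 16.0
```

```bash

python3 -m handwheel '[[0,0.0015,0,0,0,0,0],[0,0,0,0,0,0,0]]'>/dev/null; python3 pr.py
python3 -m handwheel '[[0,0.0005,0,0,0,0,0],[0,0,0,0,0,0,0],[0,0,0,0,0,0,0]]'>/dev/null; python3 pr.py
```

```text
press 10.9 side 0.4 along 413.31 16.2
press 11.3 side 0.2 along 413.45 16.5
```

The knob gave only at about 10–11 N, so the tip bears about 16 N. I'll back off, lift clear and hand in.

```bash

python3 -m handwheel '[[0,-0.004,0,0,0,0,0],[0,-0.006,0,0,0,0,0],[0,0,-0.04,0,0,0,0],[0,0,-0.05,0,0,0,0],[0,0,-0.04,0,0,0,0]]'>/dev/null; python3 -m handwheel '[[0,0,0,0,0,0,0],[0,0,0,0,0,0,0],[0,0,0,0,0,0,0]]'; python3 -c "
from station import manip
print(manip.job_done())"
```

```text
time_s: 17.3
tcp_pos: [507.4, 90.0, 213.4]
ee_rot: [[0.464, 0.886, -0.003], [0.886, -0.464, -0.001], [-0.002, -0.002, -1.0]]
ft_force: [-0.6, 0.8, 0.5]
finger_gap: 0.5
grasp_force: 0.0
the job is handed in; nothing more can be done
None
```

The job is handed in at about 17 s (no verdict was returned): the pawl is folded back on its rest, the jaw bears on the stop screw at an estimated 16 N, and the carton, vial and eraser were where they started when last checked by camera.

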